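# Lock the lens collar and hold a ball tray over the inspection camera

## Robot

A 6-joint arm with a two-finger parallel gripper is mounted at the origin on the work surface. World frame = base frame: x ahead of the robot, y to its left, z up, the work surface at z = 0. Lengths are in m, angles in rad, forces in N, time in s.
With the tool pointing down it reaches from about 0.35 to 0.975 m from the base axis. Payload 4.9 kg.
Tool frame: the origin (TCP) lies midway between the tips of the shut fingers; the grasp point (between the pads) lies ctrl.grip_depth behind it (ctrl.grip_depth is the distance from the TCP to the grasp point, in m); z points along the fingers, y is the line along which they close (so a half turn about z gives the same grasp; the last joint's range is limited). The gripper opens to 85 mm and grips with 20 to 120 N. Pads are 22 mm wide; open, the fingers measure 114 mm over their backs; the gripper's body (76 mm by 85 mm) begins 54 mm behind the grasp point. The pads swing forward as they close: fully open they stand 13 mm farther back than shut.
Start: joints at [-1.298, 0.053, 1.613, -0, 1.476, -0.119], TCP at [0.239, -0.578, 0.209] pointing down, gripper open.
Joint ranges: [-3.01, 3.01], [-1.01, 2.22], [0.06, 2.58], [-1.02, 4.17], [0.09, 2.62], [-3.14, 3.14]. Speed limits (rad/s): [2.57, 2.57, 3.14, 3.14, 3.14, 3.14].

## Interface

Orientations are given as a rotation vector (axis times angle).
In Python, from station import ctrl, get_image, camera_model gives the robot as it stands. The module is installed in compiled form; this text tells all that it offers.
- The arm moves only by the shell command python3 -m crank 'ROWS' [FORCE]. ROWS is JSON, a list of rows, each a list of 7 numbers: the shift along the tool's x, y, z in mm, then the turn, a rotation vector about the tool's x, y, z in rad, then the opening, from -1 (shut) to 1 (fully open). A call has exactly 10 rows; each row shifts and turns the commanded pose from where the row before left it, along the tool's axes as they then stand; what a row does not reach is not made up. A row lasts 1/12 s, in which the tool goes at most 41.7 mm and 7.16 degrees, less where a joint would pass 70% of its speed; a pose out of reach is approached as far as the arm can. A call with a gripper value outside its range is refused whole. The fingers move at their own pace and stop on an object; FORCE is the grip in N (left out, the last holds). Time passes only in rows, so rows that do not move let the fingers close, or fill a call up. It gives the time, the measured TCP pose, the force, the opening and the grip force at its end, in the units of the state.
- ctrl.get_obs(): the state, without advancing time (a new reading comes with each control period).
- get_image(name): name is "scene" or "top" or "wrist"; returns the picture (384x512x3 uint8, red, green, blue); there is no depth.
- camera_model(name): a dict with "vertical_fov" (degrees; the focal length in pixels is half the picture's height over the tangent of half this angle, whatever the lens; pixels are square), "cx", "cy" (the principal point, pixels), "R" (3x3) and "t" (3): a world point X has camera coordinates R X + t; the wrist camera has in their place "hand_eye" (4x4, takes a point from camera to tool coordinates, whose origin is the TCP and whose axes are the flange's). Camera axes: x right, y down, z forward; pixel columns grow to the right and rows downward; lengths in m; the calibration is good to about 2 mm. A picture is of the moment at which its call begins: read the wrist's pose just before it. camera_model takes no time and is no camera call.
- ctrl.finish_job(): hands the job in; it is judged then, once.
The state is a dict: "t": time; "q": joint angles; "dq": joint speeds; "effort": joint torques, N m; "tool_pos": TCP position; "tool_rot": TCP orientation; "contact_force": force on the tool from outside, world axes, zero at the start; "wrist_torque": the same for the moment, N m; "opening": finger opening in m; "grip_force": force on a finger pad.
Only numpy, scipy, OpenCV 4.12 (cv2) and the standard library are available. Lean on these libraries where they do the work, as an engineer would, in place of code of your own. Each camera call takes 0.05 s, during which the arm holds its last target. There are 200 camera calls.

## Task

Turn the lock collar around the lens of the upward-looking bench camera clockwise until its fin lines up with the raised locked mark on the housing. Then pick up the little wooden sample tray by its handle without letting the loose steel ball roll out of its pocket, and hold the tray level with the ball's pocket straight above the lens, about 80 mm over it. Finish while still holding it there, with nothing but the gripper carrying the tray, and leave the jar, calculator and mug where they are.

Things in the scene. Friction and masses are not known exactly. Their poses are not given: they have to be found in the camera images.
- lens (a point): Centre of the glass lens, on top of the bench camera: a fixed white square box 180 x 180 x 45 mm whose lens looks straight up. This point is 55 mm above the work surface, on the vertical turning axis of the collar. Its x axis points away from the locked mark; z is up.
- locked_mark (a point): Top of the locked mark, a small dark raised rib (14 mm long, 8 mm wide, 3 mm high) on top of the camera's housing, 80 mm from the lens axis, with its length pointing at the lens. It stands just outside the fin's reach, which ends 70 mm from the axis.
- collar (a joint): Turning angle in rad of the aluminium lock collar, a captive ring of 68 mm outer diameter round the lens, its top 55 mm above the work surface. It grows clockwise seen from above. Stops at 0 and 1.7; starts between 0 and 0.6; at 1.3 the fin points straight at the locked mark. It turns stiffly (about 1.5 N at the fin) and stays where it is left.
- collar_fin (a point): Grip point on the collar's only fin: an upright aluminium plate that stands out radially from the ring, 10 mm thick, reaching from 30 to 70 mm from the lens axis, its lower edge 47 mm and its top 87 mm above the work surface. This point is in mid thickness, 54 mm from the lens axis and 76 mm above the work surface, and travels round the axis as the collar turns. Its orientation does not matter: the fin's long direction is the line from the lens to this point.
- tray_handle (a point): Grip point on the handle of the loose wooden sample tray (about 160 g, or up to 40 percent more or less). The tray is a plate 130 x 80 x 8 mm with its long side along its x axis, lying flat on the work surface. The handle is an upright block in the middle of it, 42 mm long along x, 12 mm thick along y, its top 60 mm above the tray's underside. This point is on its mid-plane, 40 mm above the underside. z is up.
- tray: The same tray; origin at the centre of its underside, x along its long side toward the pocket that has the ball, z up.
- pocket (a point): Centre of the floor of the pocket that has the ball: a round recess 26 mm across and 3 mm deep with a glass floor, 43 mm from the tray's middle along the tray's +x, its floor 5 mm above the tray's underside. An equal, empty pocket lies at -43 mm.
- ball_center (a point): Centre of the loose steel ball, 24 mm diameter, 57 g, resting in its pocket with about 5 mm of free play each way. It rolls over the pocket's edge if the tray tips by some 40 degrees or is jerked.
- reader: The bench camera's housing, fixed; origin at the centre of its underside, z up.
- jar: Bystander: amber glass jar with a white cap, 56 mm diameter, 75 mm tall; origin at its underside.
- calculator: Bystander: flat grey calculator 110 x 70 x 16 mm; origin at its underside.
- mug: Bystander: white mug, 76 mm diameter, 85 mm tall; origin at its underside.
There are look-alikes about, which are no part of the job. What is meant by the tray is not red, and is the larger of those in its own colour.

How it is judged:
By the outcome, as a careful person would: the job done as asked, in the order asked, and still so for the second after the job is handed in, while the arm keeps its last pose, push and grip.
It also fails if it takes over 58 s, if anything falls off the work surface, if the arm or the gripper's body presses on something with over 40 N, if the wrist force passes 120 N, or if a joint passes its speed limit or range.

## Working session

There is one attempt and no reset: what is moved stays moved. The work goes in short steps, Python scripts to look and compute and a shell command to move; the robot and the scene stay as the last step left them, time stands still between calls to the robot, and variables do not carry over. Pictures are saved under pics/ and viewed, at most 10 in all, crops included, and the job is handed in when it is done.

```bash
mkdir -p pics
cat > h.py <<'E'
import numpy as np, cv2
from scipy.spatial.transform import Rotation as Ro
from station import ctrl,get_image,camera_model
def K(m): 
    return 192/np.tan(np.radians(m["vertical_fov"])/2)
def RT(name,o=None):
    m=camera_model(name)
    if name!="wrist": return m,np.array(m["R"]),np.array(m["t"])
    o=o or ctrl.get_obs(); H=np.array(m["hand_eye"])
    T=np.eye(4);T[:3,:3]=Ro.from_rotvec(o["tool_rot"]).as_matrix();T[:3,3]=o["tool_pos"]
    W=np.linalg.inv(T@H); return m,W[:3,:3],W[:3,3]
def ray(c,u,v,z):
    m,R,t=c; d=R.T@np.array([(u-m["cx"])/K(m),(v-m["cy"])/K(m),1]); p=-R.T@t
    return p+d*(z-p[2])/d[2]
def proj(c,X):
    m,R,t=c; q=R@np.array(X)+t; return q[:2]/q[2]*K(m)+[m["cx"],m["cy"]]
def save(im,n): cv2.imwrite("pics/"+n,im[...,::-1])
E
python3 - <<'E'
from h import *
print(ctrl.grip_depth,ctrl.get_obs())
for n in("scene","top","wrist"):
    im=get_image(n);np.save(n+".npy",im);m=camera_model(n);print({k:np.round(v,3).tolist() if not isinstance(v,str) else v for k,v in m.items()})
a=[np.load(n+".npy") for n in("top","scene")]
save(cv2.resize(a[0],(768,576)),"top.png");save(cv2.resize(a[1],(768,576)),"scene.png")
E
```

```text
0.0187 {'t': 0.0, 'q': array([-1.29801965e+00,  5.33454967e-02,  1.61431049e+00, -1.69266663e-05,
        1.47598517e+00, -1.19017156e-01]), 'dq': array([-6.65153403e-05,  1.21604218e-03,  3.47317310e-05, -6.37937757e-04,
       -1.40142175e-03,  7.95166091e-04]), 'effort': array([-5.83497786e-04, -3.93681085e+01, -3.70178425e+01, -1.57609684e-04,
        6.97144977e-03, -4.54505425e-05]), 'tool_pos': array([ 0.2384576 , -0.57699461,  0.20746025]), 'tool_rot': array([-3.07950230e+00, -6.11104811e-01,  2.73349558e-04]), 'contact_force': array([ 0.53182571, -0.40050675,  0.8066252 ]), 'wrist_torque': array([-0.0213927 , -0.01535499, -0.03250255]), 'grip_force': 0.0, 'opening': 0.0854605069673987}
{'vertical_fov': 49.319, 'cx': 260.842, 'cy': 189.159, 'R': [[0.633, 0.774, -0.011], [0.655, -0.543, -0.525], [-0.412, 0.325, -0.851]], 't': [-0.357, -0.321, 1.762]}
{'vertical_fov': 48.495, 'cx': 252.454, 'cy': 193.773, 'R': [[-0.006, -1.0, -0.011], [-0.987, 0.007, -0.159], [0.159, 0.01, -0.987]], 't': [-0.004, 0.58, 1.256]}
{'vertical_fov': 70.861, 'cx': 253.676, 'cy': 189.657, 'hand_eye': [[-0.0, -0.964, -0.265, 0.067], [1.0, -0.0, 0.0, 0.0], [-0.0, -0.265, 0.964, -0.165], [0.0, 0.0, 0.0, 1.0]]}
```

View pics/top.png

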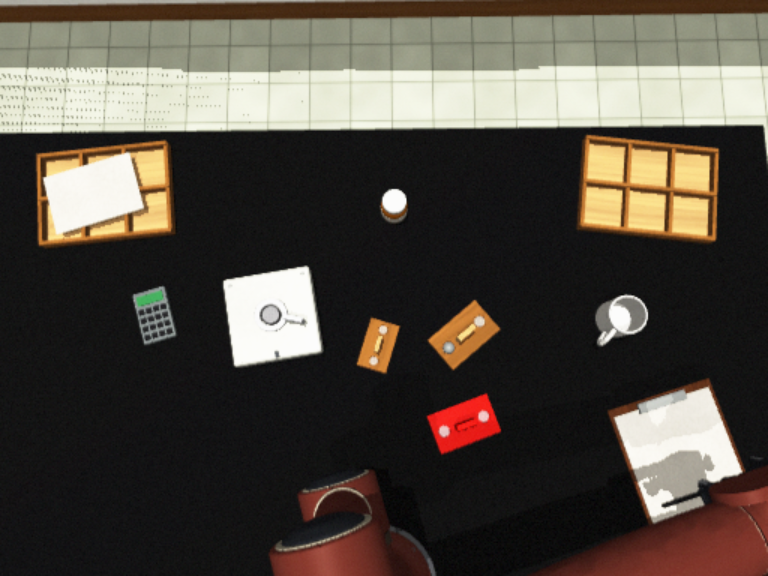

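View pics/scene.png

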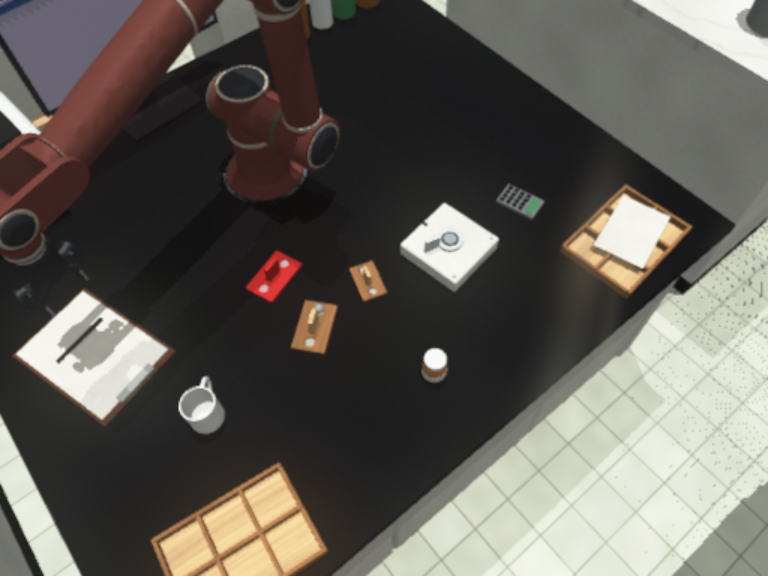

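Top view (768-scale pixels). Tray candidates:
- Red tray (464,423): ruled out by colour.
- Small wooden tray (378,345): the smaller of the two in that colour.
- Large wooden tray (464,335): my choice, with the ball at about (449,347) and the empty pocket at (479,321).

The camera is at (272,316), its fin points right to about (305,321), and the mark is at (277,355). Next is one close crop with measurements.

```bash
cat > m.py <<'E'
from h import *
im=np.load("top.npy");c=RT("top")
hsv=cv2.cvtColor(im,cv2.COLOR_RGB2HSV)
mask=cv2.inRange(hsv,(5,90,60),(25,255,255))
box=None
for cn in cv2.findContours(mask,cv2.RETR_EXTERNAL,cv2.CHAIN_APPROX_NONE)[0]:
    if 300<cv2.contourArea(cn)<2500:
        r=cv2.minAreaRect(cn);print(r, ray(c,*r[0],.008).round(4), [ray(c,*p,.008)[:2].round(3).tolist() for p in cv2.boxPoints(r)])
w=cv2.inRange(hsv,(0,0,150),(180,60,255)); w[:, :140]=0;w[:,225:]=0;w[:170]=0;w[260:]=0
cn=max(cv2.findContours(w,cv2.RETR_EXTERNAL,cv2.CHAIN_APPROX_NONE)[0],key=cv2.contourArea)
r=cv2.minAreaRect(cn);print(r,[ray(c,*p,.045)[:2].round(3).tolist() for p in cv2.boxPoints(r)])
a=cv2.resize(im[170:250,140:220],(480,480),interpolation=cv2.INTER_CUBIC)
b=cv2.resize(im[195:250,275:340],(312,264),interpolation=cv2.INTER_CUBIC)
o=np.zeros((480,792,3),np.uint8);o[:,:480]=a;o[:264,480:]=b
save(o,"crop.png")
E
python3 m.py
```

```text
((452.185791015625, 298.7309875488281), (79.70793914794922, 72.20854187011719), 69.6235580444336) [ 0.2612 -0.6071  0.008 ] [[0.335, -0.469], [0.41, -0.68], [0.189, -0.743], [0.118, -0.537]]
((251.5596466064453, 229.96791076660156), (20.78483009338379, 33.523921966552734), 16.699243545532227) [ 0.472  -0.0044  0.008 ] [[0.432, 0.041], [0.532, 0.011], [0.512, -0.051], [0.413, -0.02]]
((308.75885009765625, 222.6352996826172), (26.899375915527344, 42.409908294677734), 49.398704528808594) [ 0.4936 -0.1822  0.008 ] [[0.483, -0.105], [0.569, -0.207], [0.504, -0.26], [0.42, -0.158]]
((180.64865112304688, 210.3918914794922), (58.526039123535156, 59.3480339050293), 80.53767395019531) [[0.605, 0.317], [0.634, 0.137], [0.457, 0.106], [0.429, 0.282]]
```

View pics/crop.png

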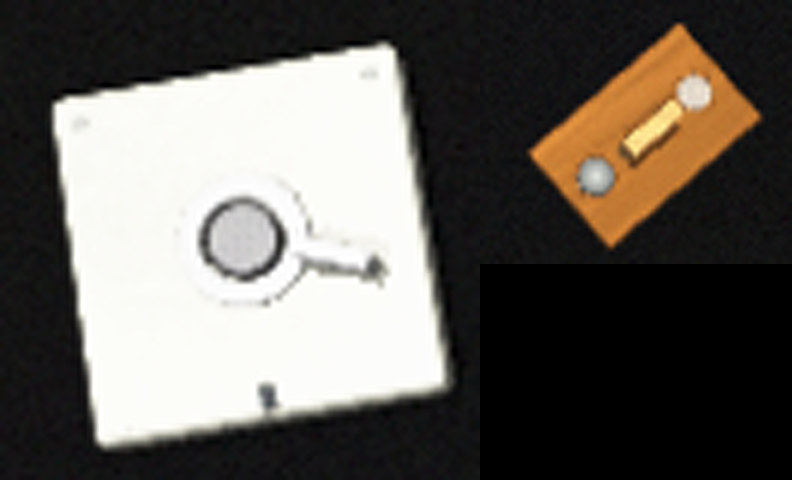

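The crop confirms the choice: the large wooden tray has its ball at crop (595,176) and its empty pocket at (694,93). The lens is at crop (242,238), the mark at (268,397), and the fin runs toward (378,268).

```bash
cat > g.py <<'E'
from h import *
c=RT("top")
f=lambda x,y,z:ray(c,140+x/6-.5,170+y/6-.5,z)[:2]
g=lambda x,y,z:ray(c,275+(x-480)/4.8-.5,195+y/4.8-.5,z)[:2]
L=f(242,238,.055);M=f(268,397,.048);F=f(378,268,.07)
B=g(595,176,.017);E=g(694,93,.005)
print("L",L,"M",M,np.linalg.norm(M-L),"F",F,np.linalg.norm(F-L))
an=lambda d:np.arctan2(d[1],d[0])
print("phi",an(M-L),"th",an(F-L),"box yaw",np.arctan2(.317-.282,.605-.429), "boxc",np.mean([[.605,.317],[.634,.137],[.457,.106],[.429,.282]],0))
print("B",B,"E",E,np.linalg.norm(B-E),"mid",(B+E)/2,"yaw",an(B-E))
for n,p in(("mug",(622,317)),("jar",(394,205))): print(n,ray(c,p[0]/1.5,p[1]/1.5,.05))
o=ctrl.get_obs();R=Ro.from_rotvec(o["tool_rot"]).as_matrix();print(R.round(3))
E
python3 g.py
```

```text
L [0.53272885 0.21140447] M [0.45322876 0.19790925] 0.08063737908291829 F [0.51536541 0.14069152] 0.07281353332133349
phi -2.973444469047517 th -1.8115808368085302 box yaw 0.19630266411014366 boxc [0.53125 0.2105 ]
B [ 0.46670098 -0.14877752] E [ 0.52105862 -0.21550229] 0.08606362801058391 mid [ 0.4938798 -0.1821399] yaw 2.2544093750744763
mug [ 0.52170425 -0.49655715  0.05      ]
jar [ 0.75869238 -0.04107204  0.05      ]
[[ 0.924  0.382 -0.   ]
 [ 0.382 -0.924  0.002]
 [ 0.    -0.002 -1.   ]]
```

```bash
python3 -m crank '[[27,-28.6,0,0,0,0,1],[27,-28.6,0,0,0,0,1],[27,-28.6,0,0,0,0,1],[27,-28.6,0,0,0,0,1],[27,-28.6,0,0,0,0,1],[27,-28.6,0,0,0,0,1],[27,-28.6,0,0,0,0,1],[27,-28.6,0,0,0,0,1],[27,-28.6,0,0,0,0,1],[27,-28.6,0,0,0,0,1]]' 40
python3 -m crank '[[27,-28.6,0,0,0,0,1],[27,-28.6,0,0,0,0,1],[27,-28.6,0,0,0,0,1],[27,-28.6,0,0,0,0,1],[27,-28.6,0,0,0,0,1],[27,-28.6,0,0,0,0,1],[27,-28.6,0,0,0,0,1],[27,-28.6,0,0,0,0,1],[27,-28.6,0,0,0,0,1],[27,-28.6,0,0,0,0,1]]'
python3 -m crank '[[0,0,0,0,0,-0.117,1],[0,0,0,0,0,-0.117,1],[0,0,0,0,0,-0.117,1],[0,0,0,0,0,-0.117,1],[0,0,0,0,0,-0.117,1],[0,0,0,0,0,-0.117,1],[0,0,0,0,0,-0.117,1],[0,0,0,0,0,-0.117,1],[0,0,0,0,0,0,1],[0,0,0,0,0,0,1]]'
python3 - <<'E'
from h import *
o=ctrl.get_obs();im=get_image("wrist");c=RT("wrist",o)
save(im,"w1.png");np.save("w1.npy",im)
L=np.array([.5325,.211]);th=-1.80
for r,z in((0,.055),(.03,.087),(.07,.087),(.054,.076)):
    print(r,proj(c,[*(L+r*np.array([np.cos(th),np.sin(th)])),z]))
print(proj(c,[.4535,.196,.048]))
E
```

```text
t: 0.98
tool_pos: [0.3791, -0.2083, 0.2085]
tool_rot: [3.082, 0.611, 0.0]
contact_force: [0.5, -0.1, 0.0]
opening: 0.0853
grip_force: 0.0
t: 1.82
tool_pos: [0.5194, 0.1594, 0.2084]
tool_rot: [3.081, 0.612, -0.0]
contact_force: [0.3, -0.5, -1.1]
opening: 0.0852
grip_force: 0.0
t: 2.65
tool_pos: [0.5191, 0.1572, 0.2084]
tool_rot: [-2.477, -1.932, 0.001]
contact_force: [-0.2, -0.4, -0.3]
opening: 0.0855
grip_force: 0.0
0 [253.73483089 125.51837345]
0.03 [254.21970353 155.59650927]
0.07 [254.81004315 191.78107482]
0.054 [254.54560406 175.44692361]
[193.23968533 154.07926634]
```

View pics/w1.png

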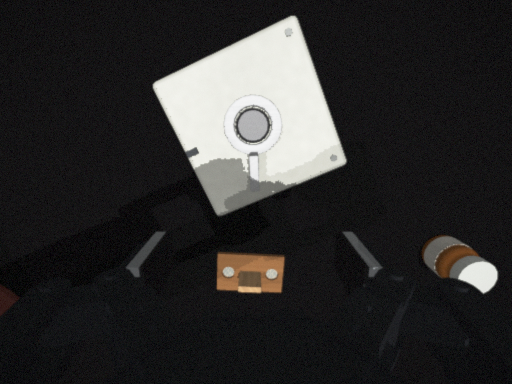

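The prediction matches the wrist view: lens at (253,125), fin along column 253 from rows 153 to 190, mark at (193,153). Now I go down and grip the fin.

```bash
python3 -m crank '[[0,0,19,0,0,0,1],[0,0,19,0,0,0,1],[0,0,19,0,0,0,1],[0,0,19,0,0,0,1],[0,0,19,0,0,0,1],[0,0,19,0,0,0,1],[0,0,18,0,0,0,1],[0,0,18,0,0,0,1],[0,0,0,0,0,0,1],[0,0,0,0,0,0,1]]' 40
python3 -m crank '[[0,0,0,0,0,0,-1],[0,0,0,0,0,0,-1],[0,0,0,0,0,0,-1],[0,0,0,0,0,0,-1],[0,0,0,0,0,0,-1],[0,0,0,0,0,0,-1],[0,0,0,0,0,0,-1],[0,0,0,0,0,0,-1],[0,0,0,0,0,0,-1],[0,0,0,0,0,0,-1]]' 40
```

```text
t: 3.53
tool_pos: [0.5183, 0.1571, 0.0577]
tool_rot: [-2.475, -1.933, 0.004]
contact_force: [-0.8, 0.1, 1.2]
opening: 0.0857
grip_force: 0.0
t: 4.37
tool_pos: [0.5193, 0.1573, 0.0592]
tool_rot: [-2.474, -1.936, 0.0]
contact_force: [-3.5, 0.3, 5.5]
opening: 0.0081
grip_force: 40.5
```

```bash
python3 -m crank '[[0.1,-3.2,0,0,0,0.058,-1],[0.1,-3.2,0,0,0,0.058,-1],[0.1,-3.2,0,0,0,0.058,-1],[0.1,-3.2,0,0,0,0.058,-1],[0.1,-3.2,0,0,0,0.058,-1],[0.1,-3.2,0,0,0,0.058,-1],[0.1,-3.2,0,0,0,0.058,-1],[0.1,-3.2,0,0,0,0.058,-1],[0.1,-3.2,0,0,0,0.058,-1],[0.1,-3.2,0,0,0,0.058,-1]]'
python3 -m crank '[[0.1,-3.2,0,0,0,0.058,-1],[0.1,-3.2,0,0,0,0.058,-1],[0.1,-3.2,0,0,0,0.058,-1],[0.1,-3.2,0,0,0,0.058,-1],[0.1,-3.2,0,0,0,0.058,-1],[0.1,-3.2,0,0,0,0.058,-1],[0.1,-3.2,0,0,0,0.058,-1],[0.1,-3.2,0,0,0,0.058,-1],[0,0,0,0,0,0,-1],[0,0,0,0,0,0,-1]]'
cat > w.py <<'E'
from h import *
import sys
o=ctrl.get_obs();im=get_image("wrist");save(im,sys.argv[1]);L=np.array([.5325,.211]);d=o["tool_pos"][:2]-L
R=Ro.from_rotvec(o["tool_rot"]).as_matrix();print("th",np.arctan2(d[1],d[0]),"r",np.hypot(*d),"psi",np.arctan2(R[1,0],R[0,0]))
E
python3 w.py w2.png
```

```text
t: 5.2
tool_pos: [0.4913, 0.1729, 0.0591]
tool_rot: [2.925, 1.144, -0.004]
contact_force: [-6.8, -2.3, 7.7]
opening: 0.0082
grip_force: 40.8
t: 6.03
tool_pos: [0.4778, 0.1957, 0.0591]
tool_rot: [-3.11, -0.444, 0.008]
contact_force: [-9.8, -0.4, 11.1]
opening: 0.0084
grip_force: 41.1
th -2.8685062822951704 r 0.056854068840824855 psi 0.28382148425999104
```

View pics/w2.png

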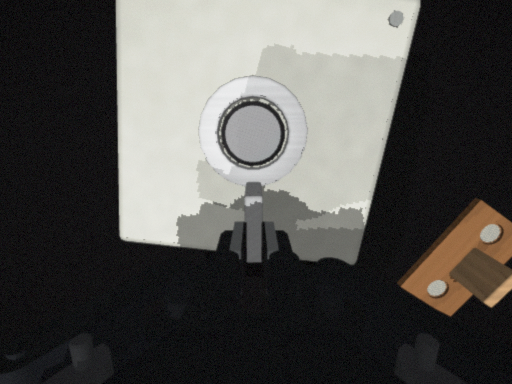

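The fin is vertical at column 254, between the pads. The housing's lower edge runs from (120,238) to (355,262), so some turn is left. I'll measure it.

Run:
```python
from h import *
c=RT("wrist");an=lambda d:np.arctan2(d[1],d[0])
P=lambda u,v,z:ray(c,u,v,z)[:2]
print("phi L,R,B", an(P(120,230,.045)-P(117,5,.045)),an(P(357,255,.045)-P(417,5,.045)),an(P(355,262,.045)-P(121,238,.045))-np.pi/2)
L=P(253,133,.055);print("L",L,"fin",an(P(253.5,265,.087)-P(254,187,.087)),an(P(254,200,.087)-L))
```

```text
phi L,R,B -2.9787070178609314 -2.969401640504635 -2.970600962586685
L [0.53178547 0.21152458] fin -2.8637137981102785 -2.8388823716627707
```

```bash
python3 -m crank '[[0,-1.5,0,0,0,0.027,-1],[0,-1.5,0,0,0,0.027,-1],[0,-1.5,0,0,0,0.027,-1],[0,-1.5,0,0,0,0.027,-1],[0,0,0,0,0,0,-1],[0,0,0,0,0,0,-1],[0,0,0,0,0,0,-1],[0,0,0,0,0,0,-1],[0,0,0,0,0,0,-1],[0,0,0,0,0,0,-1]]'
python3 -m crank '[[0,0,0,0,0,0,1],[0,0,0,0,0,0,1],[0,0,0,0,0,0,1],[0,0,0,0,0,0,1],[0,0,0,0,0,0,1],[0,0,0,0,0,0,1],[0,0,-15,0,0,0,1],[0,0,-25,0,0,0,1],[0,0,-35,0,0,0,1],[0,0,-35,0,0,0,1]]'
python3 w.py w3.png
```

```text
t: 6.92
tool_pos: [0.4763, 0.2015, 0.0591]
tool_rot: [-3.129, -0.276, 0.008]
contact_force: [-10.3, 0.2, 11.4]
opening: 0.008
grip_force: 41.1
t: 7.75
tool_pos: [0.4773, 0.201, 0.1687]
tool_rot: [3.129, 0.275, -0.004]
contact_force: [1.2, 0.0, 0.5]
opening: 0.0854
grip_force: 0.0
th -2.9616352184908785 r 0.05609367662657482 psi 0.17562574256108812
```

View pics/w3.png

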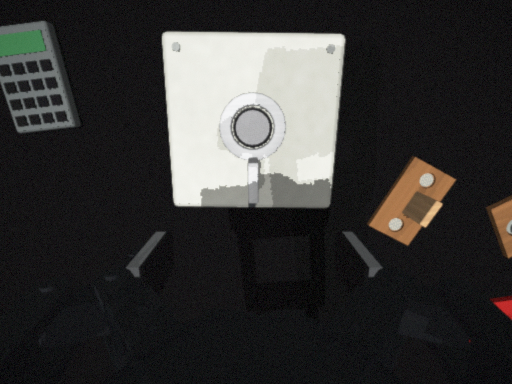

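The fin is vertical at column 253, the housing is square to it, and the mark is hidden behind the fin, so they're aligned. I'll check the numbers and work out the tray move.

Run:
```python
from h import *
im=cv2.imread("pics/w3.png")[...,::-1].copy();c=RT("wrist");an=lambda d:np.arctan2(d[1],d[0])
P=lambda u,v,z:ray(c,u,v,z)[:2]
print("phi",an(P(174.5,205,.045)-P(164.5,40,.045)),an(P(332,205,.045)-P(344,40,.045)),an(P(331,208,.045)-P(176,207,.045))-np.pi/2)
print("fin",an(P(253,203,.087)-P(254,160,.087)),"L",P(253,127,.055))
o=ctrl.get_obs();R=Ro.from_rotvec(o["tool_rot"]).as_matrix()
d=np.array([.4938,-.1822,.1687])-o["tool_pos"];print("to tray, tool mm",(R.T@d*1000).round(1))
```

```text
phi -2.9824458047058413 -2.961631303773438 -2.9723493290810996
fin -2.9886972140976344 L [0.53781611 0.21268022]
to tray, tool mm [-55.9 380.6   8.6]
```

```bash
python3 -m crank '[[-5.6,38,0,0,0,0,1],[-5.6,38,0,0,0,0,1],[-5.6,38,0,0,0,0,1],[-5.6,38,0,0,0,0,1],[-5.6,38,0,0,0,0,1],[-5.6,38,0,0,0,0,1],[-5.6,38,0,0,0,0,1],[-5.6,38,0,0,0,0,1],[-5.6,38,0,0,0,0,1],[-5.6,38,0,0,0,0,1]]'
python3 -m crank '[[0,0,0,0,0,0.118,1],[0,0,0,0,0,0.118,1],[0,0,0,0,0,0.118,1],[0,0,0,0,0,0.118,1],[0,0,0,0,0,0.118,1],[0,0,0,0,0,0.118,1],[0,0,0,0,0,0.118,1],[0,0,0,0,0,0.118,1],[0,0,0,0,0,0.118,1],[0,0,0,0,0,0,1]]'
python3 w.py w4.png
python3 - <<'E'
from h import *
t=get_image("top");save(cv2.resize(t[165:265,120:240],(720,600),interpolation=cv2.INTER_CUBIC),"t2.png")
E
```

```text
t: 8.63
tool_pos: [0.4893, -0.1847, 0.1687]
tool_rot: [3.129, 0.275, 0.001]
contact_force: [1.2, -0.7, 0.2]
opening: 0.0856
grip_force: 0.0
t: 9.47
tool_pos: [0.4896, -0.1827, 0.1685]
tool_rot: [-2.837, 1.35, -0.0]
contact_force: [0.2, -0.5, 0.3]
opening: 0.0855
grip_force: 0.0
th -1.6793602916242267 r 0.39606804668997136 psi -0.8881851162696431
```

View pics/w4.png

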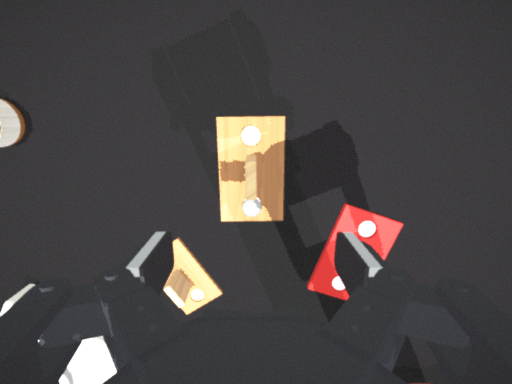

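View pics/t2.png

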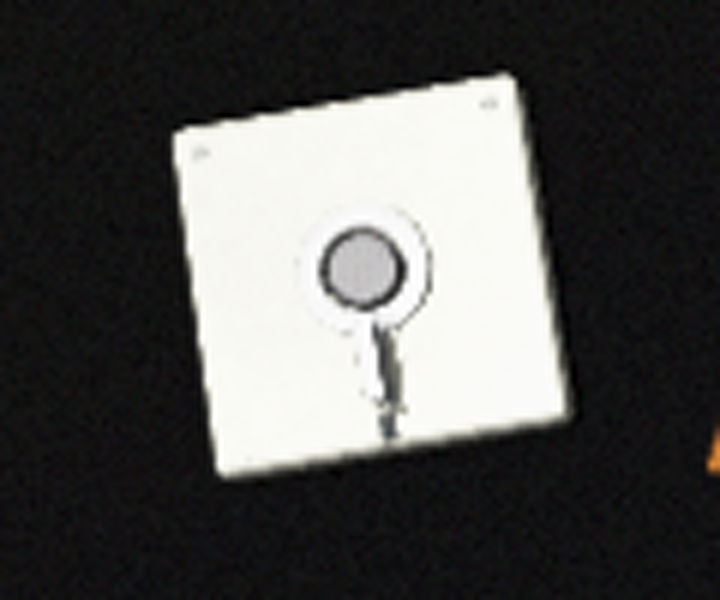

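Top crop: the fin, on the lens's lower side, ends at the mark at (389,425), so the collar is locked. Wrist view: the tray's corners are at (217,116), (285,116), (284,221) and (222,221), with the ball at (252,206).

Run:
```python
from h import *
c=RT("wrist");an=lambda d:np.arctan2(d[1],d[0]);o=ctrl.get_obs()
P=lambda u,v:ray(c,u,v,.008)
a=[P(217,116),P(285.5,116),P(284.5,221.5),P(221.5,221.5)]
C=np.mean(a,0);print("C",C,"yaw",an(a[3]-a[0]),an(a[2]-a[1]),"size",np.linalg.norm(a[1]-a[0]),np.linalg.norm(a[3]-a[0]))
B=ray(c,252,206,.017);E=ray(c,251,135,.005);print("mid",(B+E)/2,an((B-E)))
R=Ro.from_rotvec(o["tool_rot"]).as_matrix()
for X in (C,(B+E)/2):
  d=np.array([*X[:2],.022])-o["tool_pos"];print("tool mm",(R.T@d*1000).round(1))
```

```text
C [ 0.49122854 -0.18242659  0.008     ] yaw 2.2664112595664294 2.2796993104023264 size 0.07968711574109531 0.1315746801662858
mid [ 0.49255822 -0.18281235  0.011     ] 2.2715249072687778
tool mm [  0.8  -1.4 146.6]
tool mm [  1.9  -2.2 146.6]
```

```bash
python3 -m crank '[[1.5,-2,18,0,0,-0.015,1],[0,0,18,0,0,0,1],[0,0,18,0,0,0,1],[0,0,18,0,0,0,1],[0,0,18,0,0,0,1],[0,0,18,0,0,0,1],[0,0,18,0,0,0,1],[0,0,12,0,0,0,1],[0,0,8,0,0,0,1],[0,0,0,0,0,0,1]]' 60
python3 -m crank '[[0,0,0,0,0,0,0.5],[0,0,0,0,0,0,0.2],[0,0,0,0,0,0,0],[0,0,0,0,0,0,-0.2],[0,0,0,0,0,0,-0.4],[0,0,0,0,0,0,-0.6],[0,0,0,0,0,0,-0.65],[0,0,0,0,0,0,-0.75],[0,0,0,0,0,0,-1],[0,0,0,0,0,0,-1]]' 60
python3 -m crank '[[0,0,0,0,0,0,-1],[0,0,0,0,0,0,-1],[0,0,0,0,0,0,-1],[0,0,0,0,0,0,-1],[0,0,-1,0,0,0,-1],[0,0,-2,0,0,0,-1],[0,0,-2,0,0,0,-1],[0,0,-3,0,0,0,-1],[0,0,-3,0,0,0,-1],[0,0,-3,0,0,0,-1]]'
```

```text
t: 10.4
tool_pos: [0.4908, -0.1819, 0.0208]
tool_rot: [-2.849, 1.324, 0.005]
contact_force: [-0.5, 0.0, -0.4]
opening: 0.0852
grip_force: 0.0
t: 11.23
tool_pos: [0.4924, -0.1826, 0.0232]
tool_rot: [-2.848, 1.326, -0.001]
contact_force: [0.3, 1.0, 2.9]
opening: 0.01
grip_force: 60.5
t: 12.07
tool_pos: [0.4918, -0.1825, 0.0367]
tool_rot: [2.848, -1.326, -0.001]
contact_force: [0.1, -0.0, -3.5]
opening: 0.0106
grip_force: 59.8
```

```bash
python3 -m crank '[[0,0,-5,0,0,0,-1],[0,0,-7,0,0,0,-1],[0,0,-9,0,0,0,-1],[0,0,-11,0,0,0,-1],[0,0,-13,0,0,0,-1],[0,0,-15,0,0,0,-1],[0,0,-15,0,0,0,-1],[0,0,-15,0,0,0,-1],[0,0,-15,0,0,0,-1],[0,0,-13,0,0,0,-1]]'
python3 -m crank '[[0,0,-10,0,0,0,-1],[0,0,-7,0,0,0,-1],[0,0,-4,0,0,0,-1],[0,0,-2,0,0,0,-1],[0,0,0,0,0,0,-1],[0,0,0,0,0,0,-1],[0,0,0,0,0,0,-1],[0,0,0,0,0,0,-1],[0,0,0,0,0,0,-1],[0,0,0,0,0,0,-1]]'
cat > p.py <<'E'
from h import *
import sys
o=ctrl.get_obs();im=get_image("wrist");save(im,sys.argv[1]);R=Ro.from_rotvec(o["tool_rot"]).as_matrix();print(R.round(3),o["tool_pos"])
L=np.array([.533,.2112])
off=-.043*R[:2,0]
d=np.array([*(L-off),.151])-o["tool_pos"];print("tool mm",(R.T@d*1000).round(1),"world",d)
c=RT("wrist",o);P=o["tool_pos"]+R@np.array([-.043,0,.0213-.005]);print("pocket px",proj(c,P),P)
E
python3 p.py w5.png
```

```text
t: 12.9
tool_pos: [0.4926, -0.1828, 0.1574]
tool_rot: [2.848, -1.325, 0.004]
contact_force: [0.4, -0.8, -1.7]
opening: 0.0103
grip_force: 59.8
t: 13.73
tool_pos: [0.4919, -0.1825, 0.1773]
tool_rot: [-2.848, 1.326, 0.001]
contact_force: [0.8, -0.4, -3.3]
opening: 0.0101
grip_force: 59.8
[[ 0.644 -0.765 -0.001]
 [-0.765 -0.644  0.   ]
 [-0.001  0.    -1.   ]] [ 0.49187323 -0.18247964  0.17730205]
tool mm [-231.7 -285.    26.4] world [ 0.06881426  0.36077976 -0.02630205]
pocket px [253.02683415 266.72639237] [ 0.46417509 -0.1495744   0.16103098]
```

View pics/w5.png

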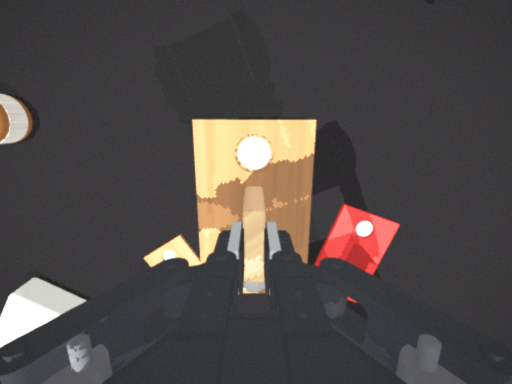

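The tray hangs level in the grip, with the empty pocket at (254,152) and the ball at about (254,287) behind the handle. Now I carry it smoothly.

```bash
python3 -m crank '[[-1.3,-1.6,0,0,0,0,-1],[-2.5,-3.1,0,0,0,0,-1],[-3.8,-4.7,0,0,0,0,-1],[-5,-6.2,0,0,0,0,-1],[-6.3,-7.8,0,0,0,0,-1],[-7.6,-9.3,0,0,0,0,-1],[-8.8,-10.9,0,0,0,0,-1],[-10.1,-12.4,0,0,0,0,-1],[-10.1,-12.4,0,0,0,0,-1],[-10.1,-12.4,0,0,0,0,-1]]'
python3 -m crank '[[-10.1,-12.4,0,0,0,0,-1],[-10.1,-12.4,0,0,0,0,-1],[-10.1,-12.4,0,0,0,0,-1],[-10.1,-12.4,0,0,0,0,-1],[-10.1,-12.4,0,0,0,0,-1],[-10.1,-12.4,0,0,0,0,-1],[-10.1,-12.4,0,0,0,0,-1],[-10.1,-12.4,0,0,0,0,-1],[-10.1,-12.4,0,0,0,0,-1],[-10.1,-12.4,0,0,0,0,-1]]'
python3 -m crank '[[-10.1,-12.4,0,0,0,0,-1],[-10.1,-12.4,0,0,0,0,-1],[-10.1,-12.4,0,0,0,0,-1],[-8.8,-10.9,0,0,0,0,-1],[-7.6,-9.3,0,0,0,0,-1],[-6.3,-7.8,0,0,0,0,-1],[-5,-6.2,0,0,0,0,-1],[-3.8,-4.7,0,0,0,0,-1],[-2.5,-3.1,0,0,0,0,-1],[-1.3,-1.6,0,0,0,0,-1]]'
python3 -m crank '[[0,0,1,0,0,0,-1],[0,0,3,0,0,0,-1],[0,0,5,0,0,0,-1],[0,0,6,0,0,0,-1],[0,0,5,0,0,0,-1],[0,0,3,0,0,0,-1],[0,0,2,0,0,0,-1],[0,0,1,0,0,0,-1],[0,0,0,0,0,0,-1],[0,0,0,0,0,0,-1]]'
python3 p.py w6.png
python3 - <<'E'
from h import *
o=ctrl.get_obs();R=Ro.from_rotvec(o["tool_rot"]).as_matrix()
# empty pocket seen while held (w5 px, same grip): offset in tool axes
for v in(148,150.5,153):
  p=np.array([.491873,-.18248,.177302]);c=RT("wrist",dict(tool_pos=p,tool_rot=np.array([-2.848,1.326,.001])))
  R5=Ro.from_rotvec([-2.848,1.326,.001]).as_matrix();print(v,R5.T@(ray(c,254,v,p[2]-.0163)-p))
t=get_image("top");s=get_image("scene");print(proj(RT("scene"),[.533,.211,.15]),proj(RT("top"),[.533,.211,.15]))
np.save("t3.npy",t);np.save("s3.npy",s)
a=cv2.resize(t[160:260,130:230],(390,390),interpolation=cv2.INTER_CUBIC);b=cv2.resize(s[80:200,240:360],(390,390),interpolation=cv2.INTER_CUBIC)
save(np.hstack([a,b]),"t3.png")
E
```

```text
t: 14.62
tool_pos: [0.5118, -0.0785, 0.1777]
tool_rot: [-2.848, 1.325, -0.0]
contact_force: [0.1, 0.0, -3.0]
opening: 0.0102
grip_force: 59.8
t: 15.45
tool_pos: [0.5413, 0.0788, 0.1777]
tool_rot: [-2.849, 1.324, 0.0]
contact_force: [-0.3, -0.7, -3.2]
opening: 0.0107
grip_force: 59.8
t: 16.28
tool_pos: [0.5612, 0.1793, 0.1777]
tool_rot: [2.848, -1.326, -0.0]
contact_force: [-0.4, -0.1, -2.7]
opening: 0.0104
grip_force: 59.8
t: 17.12
tool_pos: [0.5612, 0.179, 0.1519]
tool_rot: [-2.848, 1.325, -0.0]
contact_force: [0.2, 0.0, -2.6]
opening: 0.0103
grip_force: 59.8
[[ 0.644 -0.765  0.   ]
 [-0.765 -0.644  0.   ]
 [ 0.    -0.    -1.   ]] [0.56119013 0.1790179  0.15188563]
tool mm [0.2 0.8 0.9] world [-0.00050136 -0.00071671 -0.00088563]
pocket px [253.0265344  266.72581687] [0.53350653 0.21191775 0.13557894]
148 [0.04626206 0.00071289 0.01627278]
150.5 [0.04459688 0.00071331 0.01627376]
153 [0.0429235  0.00071374 0.01627476]
[300.86895965 142.70829201] [173.8901523  204.89787552]
```

View pics/t3.png

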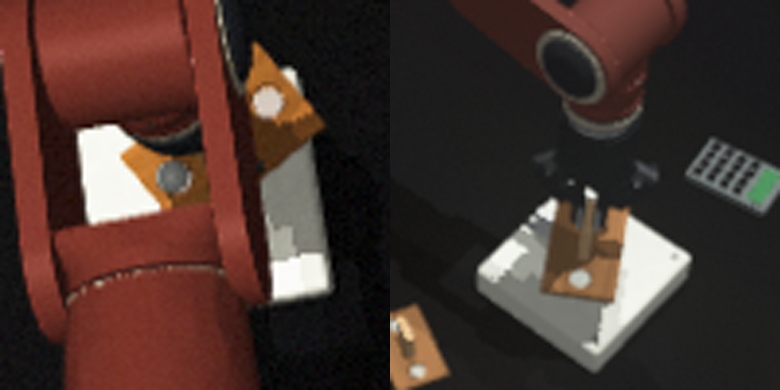

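The ball sits in its pocket at crop (175,178). That is full-frame (174,205), where (173.9,204.9) was predicted above the lens. The tray is level and held only by the gripper, so I hand in.

```bash
python3 -c "
from station import ctrl
print(ctrl.finish_job())"
```

```text
the job is handed in; nothing more can be done
None
```

I turned the collar until its fin lined up with the locked mark, and handed the job in at about 17 s with the gripper alone holding the tray level, the ball in its pocket straight above the lens and about 80 mm over it, and I never touched the jar, calculator or mug.

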